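# Set a blank against the flip stop

## Robot

A 6-joint arm with a two-finger parallel gripper is mounted at the origin on the work surface. World frame = base frame: x ahead of the robot, y to its left, z up, the work surface at z = 0. Lengths are in m, angles in degrees, forces in N, time in s.
With the tool pointing down it reaches from about 0.35 to 0.85 m from the base axis. Payload 8.1 kg.
Tool frame: the origin (TCP) lies between the finger pads; the fingertips stand tip_reach ahead of it and the grasp point (between the pads) lies 6 mm ahead of it (tip_reach is the distance from the TCP to the fingertips, in m); z points along the fingers, y is the line along which they close (so a half turn about z gives the same grasp; the last joint's range is limited). The gripper opens to 85 mm and grips with 20 to 120 N. Pads are 22 mm wide; open, the fingers measure 114 mm over their backs; the gripper's body (76 mm by 85 mm) begins 54 mm behind the grasp point. The pads swing forward as they close: fully open they stand 13 mm farther back than shut.
Start: joints at [59.049, 7.471, 85.268, -0, 87.261, -4.893], TCP at [0.264, 0.539, 0.234] pointing down, gripper open.
Joint ranges: [-169.43, 169.43], [-51.17, 129.36], [1.28, 143.12], [-76.62, 256.62], [0, 156.53], [-152.29, 152.29]. Speed limits (degrees/s): [136.94, 136.94, 159.86, 180, 180, 180].

## Interface

Orientations are given as a 3x3 rotation matrix whose columns are the frame's x, y, z axes.
In Python, from plant import get_state, snapshot, camera_model, job_done, tip_reach gives the robot as it stands.
- The arm moves only by the tool drive_tool, never from a script. Its argument "increments" is a list of rows, each a list of 3 entries, a list of its own where there are three numbers: the turn, a rotation vector about the tool's x, y, z scaled (see below), then the shift along the tool's x, y, z scaled (see below), then the opening, from -1 (shut) to 1 (fully open), so that 0 is half open. A call has 1 to 20 rows; each row shifts and turns the commanded pose from where the row before left it, along the tool's axes as they then stand; what a row does not reach is not made up. The controller multiplies each number of a shift by 300 mm and each number of a turn by 6 degrees. A row lasts 1/12 s, in which the tool goes at most 41.7 mm and 7.16 degrees, less where a joint would pass 70% of its speed; a pose out of reach is approached as far as the arm can. A call with a number of a shift or a turn outside -1 to 1 is refused whole. A call with a gripper value outside its range is refused whole. The fingers move at their own pace and stop on an object; "newtons" is the grip in N (left out, the last holds). Time passes only in rows, so rows that do not move let the fingers close. It gives the time, the measured TCP pose, the force, the opening and the grip force at its end, in the units of the state.
- get_state(): the state, without advancing time (a new reading comes with each control period).
- snapshot(name): name is "scene" or "top"; returns (picture, depth): 400x640x3 uint8, red, green, blue; 400x640 float32, m along the optical axis (not along the pixel's ray), 0 where there is no reading.
- camera_model(name): a dict with "vfov" (degrees; the focal length in pixels is half the picture's height over the tangent of half this angle, whatever the lens; pixels are square), "cx", "cy" (the principal point, pixels), "rvec" (rotation vector, rad) and "tvec" (3), from world to camera coordinates, as OpenCV has them. Camera axes: x right, y down, z forward; pixel columns grow to the right and rows downward; lengths in m; the calibration is good to about 2 mm. A picture is of the moment at which its call begins. camera_model takes no time and is no camera call.
- job_done(): hands the job in; it is judged then, once.
The state is a dict: "time_s": time; "joints": joint angles; "qd": joint speeds; "joint_torque": joint torques, N m; "tcp_pos": TCP position; "tcp_rot": TCP orientation; "wrist_force": force on the tool from outside, world axes, zero at the start; "torque": the same for the moment, N m; "opening": finger opening in m; "gripper_force": force on a finger pad.
Only numpy, scipy, OpenCV 4.12 (cv2) and the standard library are available. Lean on these libraries where they do the work, as an engineer would, in place of code of your own. Each camera call takes 0.05 s, during which the arm holds its last target. There are 200 camera calls.

## Task

Set the loose hardwood blank up for drilling: flip the stop flag on the fence fully down, then slide the blank along the fence against the stop's screw and seat it there with a gentle push of about 10 N, held for about half a second and never more than 15 N. Then let go, leaving the flag down and the blank lying flush along the fence and still touching the screw. Leave everything else where it is.

Things in the scene. Friction and masses are not known exactly. Their poses are not given: they have to be found in the camera images.
- jig: Fixed plywood drilling board, 220 (its x) x 500 (its y) x 18 thick, carrying an aluminium fence along y. Origin: centre of its underside, on the table; z up. The fence's face looks to the board's -x (the robot's side) and lies at x = +60; the fence is 30 thick, 480 long, its top 68 above the table. The stop is clamped on it towards the +y end.
- blank: Loose rectangular hardwood blank, 50 (its x) x 160 (its y) x 40 high, 0.15 to 0.31 kg, lying on the board (board's top 18 above the table) a little off the fence, on the -y side of the stop. Origin: centre of its underside. Flush on the fence, its origin is 25 from the fence's face.
- stop: Flip stop head on the fence, with flag and screw. Origin: on the hinge line (along y), mid flag, 95 above the table, 15 behind the fence's face; axes as the board's. Cheeks and pin reach 22 either way in y, 12 in x; the clamp below 30 in y, 47 behind the hinge, 77 above the table. On a damped rubber mount: pushed along the fence it gives 1 mm per 8 N, at most 6 mm, and springs back.
- flag (a joint): Flag angle: 0 = fully down (end stop), in the blank's path; starts raised, 1.1 to 1.8; at 1.57 its bar points straight up, at most 1.9 (leaning away from the robot). Stiff hinge (0.12 N m, 2.5 N at 50 from the hinge), stays where left. Flag: 14 thick in y. Down, its bar runs from the hinge line 64 to -x, 8 above and 8 below it; a plate at 22 to 64 hangs to 72 below it.
- flag_face (a point): Where the adjusting screw leaves the -y face of the flag's plate (7 from the stop's origin in y; with the flag down 40 before and 55 below the hinge line). The screw runs along y; its flat steel head, 16 across, stands out 4 to 28 to -y from this point: set differently each time, not measured, fixed during the job. Its brass knob is on the +y side.
- pencil: Bystander: flat red carpenter's pencil, 12 x 170 x 8, lying on the board's robot side
- offcut: Bystander: small wood offcut block, 35 x 50 x 40 high, lying on the board's robot side
- hammer: Bystander: hammer with a wooden handle, lying beyond the board
- glue: Bystander: white glue bottle, 60 across, 170 high
- jar: Bystander: glass screw jar, 66 across, 80 high
- square: Bystander: try square, dark wooden stock 100 long with a 150 steel blade, lying beyond the board
- tape: Bystander: yellow tape measure, 70 x 70 x 40
Things that resemble listed ones, but are neither listed nor needed, are in the scene too. Of the things like the blank, leave any that is purple; of the rest the larger one is meant.

How it is judged:
By the outcome, as a careful person would: the job done as asked, in the order asked, and still so for the second after the job is handed in, with the robot touching nothing.
It also fails if it takes over 59 s, if anything falls off the work surface, if the arm or the gripper's body presses on something with over 40 N, if the wrist force passes 120 N, or if a joint passes its speed limit or range.

## Working session

There is one attempt and no reset: what is moved stays moved. The work goes in short steps, Python scripts to look and compute and a tool call to move; the robot and the scene stay as the last step left them, time stands still between calls to the robot, and variables do not carry over. Pictures are saved under pics/ and viewed, at most 10 in all, crops included, and the job is handed in when it is done.

Besides the shell and the picture viewer there is one more tool, called after ">>>" as a command line: name --argument value ..., lists and objects as JSON in quotes. drive_tool: Moves the arm, as the interface text tells. Its arguments: {"type":"object","properties":{"increments":{"type":"array","items":{"type":"array"}},"newtons":{"type":"number"}},"required":["increments"]}

```bash
mkdir -p pics; cat > h.py <<'E'
import numpy as np, cv2
from plant import *
def world(name,dep):
    m=camera_model(name);H,W=dep.shape;f=H/2/np.tan(np.radians(m['vfov']/2))
    v,u=np.mgrid[:H,:W];p=np.stack([(u-m['cx'])/f*dep,(v-m['cy'])/f*dep,dep],-1)
    R=cv2.Rodrigues(np.array(m['rvec'],float))[0]
    w=(p-np.array(m['tvec']).ravel())@R; w[dep==0]=np.nan
    return w
E
python3 - <<'E'
from h import *
for n in('top','scene'):
    a,d=snapshot(n);cv2.imwrite(f'pics/{n}0.png',a[:,:,::-1]);np.save(n+'.npy',world(n,d));np.save(n+'rgb.npy',a)
    print(n,camera_model(n))
print(get_state(),tip_reach)
E
```

```text
top {'vfov': 43.847161343475896, 'cx': 314.22527273709176, 'cy': 196.66589558690754, 'rvec': array([ 2.20120254, -2.20241352,  0.05007946]), 'tvec': array([-0.02065118,  0.53218636,  1.49786077])}
scene {'vfov': 43.14031724447168, 'cx': 330.2636391609885, 'cy': 198.3347458974861, 'rvec': array([ 1.27063829,  2.1937199 , -0.96466519]), 'tvec': array([ 0.28490237, -0.24432064,  1.75727147])}
{'time_s': 0.1, 'joints': array([ 5.90486001e+01,  7.51231960e+00,  8.53246740e+01,  1.20531196e-03,
        8.72615866e+01, -4.89607758e+00]), 'qd': array([ 0.08023735, -0.14838899, -0.19012328, -0.07827726,  0.01573877,
       -0.00047691]), 'joint_torque': array([ 1.99980750e-04, -5.70949888e+01, -5.01941156e+01, -2.38688308e-04,
        8.12990387e-03,  3.34779236e-05]), 'tcp_pos': array([0.26328533, 0.53858895, 0.23341763]), 'tcp_rot': array([[-8.98369830e-01,  4.39238925e-01, -9.02917209e-04],
       [ 4.39239821e-01,  8.98368652e-01, -1.46474200e-03],
       [ 1.67780816e-04, -1.71247721e-03, -9.99998520e-01]]), 'wrist_force': array([-0.46282898,  0.89627282,  0.03296655]), 'torque': array([ 0.00706122, -0.01317196, -0.0769481 ]), 'gripper_force': 0.0, 'opening': 0.08513193603520676} 0.025
```

View pics/top0.png

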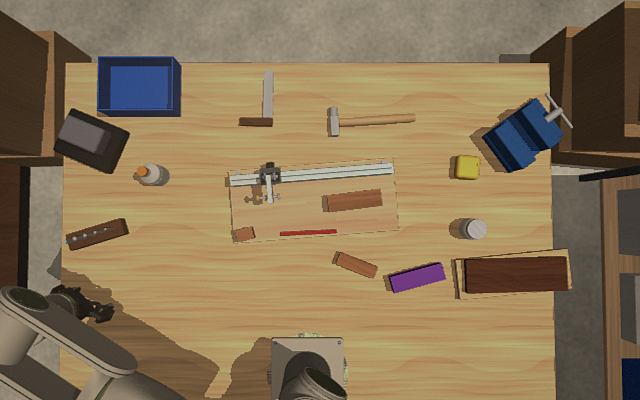

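View pics/scene0.png

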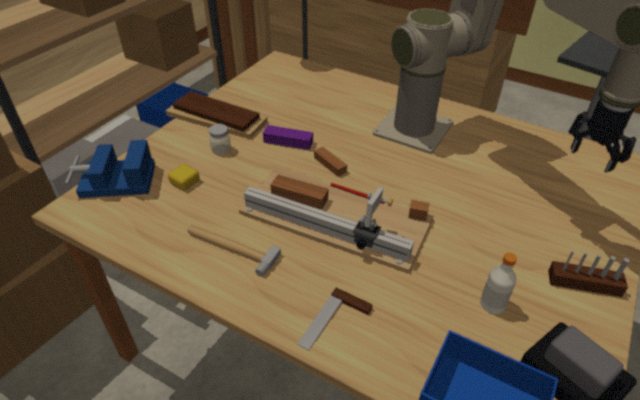

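The blank candidates in the top picture are the brown block on the board (352,200), a smaller brown one off the board (356,264) and the purple one (416,277). The one on the board fits: it isn't purple, it's the larger of the other two, and it lies near the fence. The fence runs (230,180)-(393,168), and the stop is at (270,172) with its flag raised. I'll confirm this in a crop and measure.

```bash
python3 - <<'E'
from h import *
a=np.load('toprgb.npy');w=np.load('top.npy')
c=cv2.resize(a[150:290,220:450],None,fx=3.4,fy=3.4,interpolation=cv2.INTER_CUBIC);cv2.imwrite('pics/crop1.png',c[:,:,::-1])
def rect(m,tag):
    p=w[m][:,:2];r=cv2.minAreaRect((p*1000).astype(np.float32));print(tag,m.sum(),r,'z',np.median(w[m][:,2]), np.round(cv2.boxPoints(r)).tolist())
v,u=np.mgrid[:400,:640]
def box(u0,u1,v0,v1): return (u>=u0)&(u<=u1)&(v>=v0)&(v<=v1)
z=w[...,2]
rect(box(310,392,182,222)&(z>.05)&(z<.066),'blank')
rect(box(325,385,245,285)&(z>.02),'small')
rect(box(285,400,150,188)&(z>.062)&(z<.074),'fence right')
rect(box(222,402,150,250)&(z>.062)&(z<.074),'fence all')
rect(box(222,402,150,250)&(z>.012)&(z<.024),'board')
rect(box(228,258,222,245)&(z>.04),'offcut')
rect(box(275,345,225,240)&(z>.0225)&(z<.03),'pencil')
for n in('top','scene'):
    W=np.load(n+'.npy');m=(W[...,2]>.08)&(W[...,2]<.25)&(W[...,0]>.35)&(W[...,0]<.65)&(W[...,1]>.03)&(W[...,1]<.25)
    q=W[m];rgb=np.load(n+'rgb.npy')[m];o=np.argsort(q[:,2]);print(n,len(q))
    print(np.hstack([np.round(q[o]*1000),rgb[o]]).astype(int)[::max(1,len(q)//45)].tolist())
E
```

```text
blank 910 ((520.608154296875, -139.14047241210938), (49.85435104370117, 160.20068359375), 7.116928577423096) z 0.05833494833872177 [[486.0, -63.0], [506.0, -222.0], [555.0, -216.0], [535.0, -57.0]]
small 522 ((327.2899475097656, -147.7786865234375), (122.12273406982422, 38.32784652709961), 68.66580200195312) z 0.030671310961108138 [[287.0, -198.0], [323.0, -212.0], [367.0, -98.0], [332.0, -84.0]]
fence right 1065 ((603.20458984375, -93.07109069824219), (30.726537704467773, 319.0890808105469), 4.512730121612549) z 0.06813538676738756 [[575.0, 65.0], [600.0, -253.0], [631.0, -251.0], [606.0, 67.0]]
fence all 1578 ((560.4848022460938, -11.48394775390625), (203.83485412597656, 492.02557373046875), 14.621232032775879) z 0.06790545556262229 [[400.0, 201.0], [524.0, -275.0], [721.0, -224.0], [597.0, 252.0]]
board 7913 ((504.24749755859375, -19.5694580078125), (272.477783203125, 506.2484130859375), 2.355607271194458) z 0.018225544552917618 [[358.0, 228.0], [379.0, -278.0], [651.0, -267.0], [630.0, 239.0]]
offcut 209 ((420.8035888671875, 183.75660705566406), (34.835594177246094, 50.0292854309
[... 2478 characters left out ...]
 128, 133, 122, 112], [523, 116, 130, 112, 100, 79], [526, 134, 131, 139, 118, 88], [529, 124, 132, 121, 117, 110], [570, 115, 133, 71, 70, 62], [513, 110, 133, 124, 104, 75], [528, 140, 135, 150, 116, 56], [589, 105, 137, 109, 102, 88], [591, 114, 139, 95, 89, 82], [579, 117, 141, 76, 71, 66], [551, 114, 144, 71, 65, 60], [588, 115, 147, 92, 85, 78], [518, 103, 148, 157, 151, 141], [587, 114, 149, 89, 84, 76], [527, 102, 150, 156, 149, 139], [515, 102, 152, 157, 146, 134], [530, 109, 153, 147, 141, 131], [541, 108, 154, 155, 148, 138], [548, 112, 154, 136, 129, 118], [553, 114, 155, 115, 108, 102], [574, 115, 156, 101, 97, 90], [569, 105, 157, 154, 146, 136], [586, 116, 159, 119, 114, 105]]
```

View pics/crop1.png

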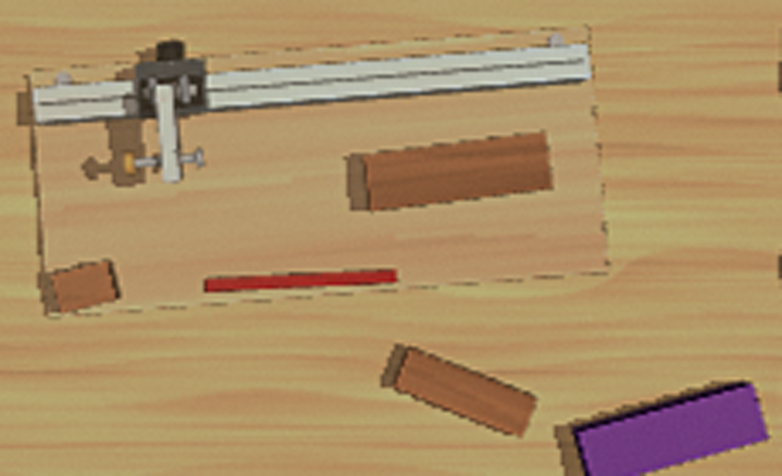

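The crop confirms it: the blank is the 50 x 160 block on the board. The flag is raised about 78°, with its screw head at crop (200,157). I'll bring the tool round with its y across the fence and its x along it, above the flag's outer end.

>>> drive_tool --increments '[[[0, 0, 0.991], [0, 0, 0], -1], [[0, 0, 0.991], [0, 0, 0], -1], [[0, 0, 0.991], [0, 0, 0], -1], [[0, 0, 0.991], [0, 0, 0], -1], [[0, 0, 0.991], [0, 0, 0], -1], [[0, 0, 0.991], [0, 0, 0], -1], [[0, 0, 0.991], [0, 0, 0], -1], [[0, 0, 0.991], [0, 0, 0], -1], [[0, 0, 0.991], [0, 0, 0], -1], [[0, 0, 0.991], [0, 0, 0], -1]]' --newtons 60

```text
time_s: 0.93
tcp_pos: [0.2634, 0.5387, 0.2337]
tcp_rot: [[-0.073, 0.997, -0.001], [0.997, 0.073, -0.001], [-0.001, -0.001, -1.0]]
wrist_force: [0.2, -0.1, -0.4]
opening: 0.0006
gripper_force: 0.0
```

>>> drive_tool --increments '[[[0, 0, 0], [-0.076, 0.0339, 0.007], -1], [[0, 0, 0], [-0.076, 0.0339, 0.007], -1], [[0, 0, 0], [-0.076, 0.0339, 0.007], -1], [[0, 0, 0], [-0.076, 0.0339, 0.007], -1], [[0, 0, 0], [-0.076, 0.0339, 0.007], -1], [[0, 0, 0], [-0.076, 0.0339, 0.007], -1], [[0, 0, 0], [-0.076, 0.0339, 0.007], -1], [[0, 0, 0], [-0.076, 0.0339, 0.007], -1], [[0, 0, 0], [-0.076, 0.0339, 0.007], -1], [[0, 0, 0], [-0.076, 0.0339, 0.007], -1], [[0, 0, 0], [-0.076, 0.0339, 0.007], -1], [[0, 0, 0], [-0.076, 0.0339, 0.007], -1], [[0, 0, 0], [-0.076, 0.0339, 0.007], -1], [[0, 0, 0], [-0.076, 0.0339, 0.007], -1], [[0, 0, 0], [-0.076, 0.0339, 0.007], -1], [[0, 0, 0], [-0.076, 0.0339, 0.007], -1], [[0, 0, 0], [-0.076, 0.0339, 0.007], -1], [[0, 0, 0], [-0.076, 0.0339, 0.007], -1], [[0, 0, 0], [-0.076, 0.0339, 0.007], -1], [[0, 0, 0], [-0.076, 0.0339, 0.007], -1]]'

```text
time_s: 2.6
tcp_pos: [0.5021, 0.0991, 0.1919]
tcp_rot: [[-0.078, 0.997, -0.001], [0.997, 0.078, -0.0], [-0.0, -0.001, -1.0]]
wrist_force: [-0.0, -0.0, 0.4]
opening: -0.0
gripper_force: 0.0
```

```bash
cat >> h.py <<'E'
th=np.radians(4.5);EX=np.array([np.cos(th),np.sin(th)]);EY=np.array([-np.sin(th),np.cos(th)])
def brd():
    s=get_state();p=s['tcp_pos'][:2]*1000;f=s['wrist_force']
    R=s['tcp_rot']
    print('t',round(s['time_s'],2),'X',round(EX@p,1),'Y',round(EY@p,1),'z',round(s['tcp_pos'][2]*1000,1),'F',np.round([EX@f[:2],EY@f[:2],f[2]],2),'yaw',round(np.degrees(np.arctan2(R[1,1],R[0,1])),2),'zax',np.round(R[:,2],3),'op',s['opening'])
E
python3 -c "
from h import *
brd()"
```

```text
t 2.6 X 508.3 Y 59.4 z 191.9 F [-0.01 -0.02  0.42] yaw 4.48 zax [-0.001 -0.    -1.   ] op -2.1140872177702382e-05
```

>>> drive_tool --increments '[[[0, 0, 0], [0, 0, 0.02], -1], [[0, 0, 0], [0, 0, 0.02], -1], [[0, 0, 0], [0, 0, 0.02], -1], [[0, 0, 0], [0, 0, 0.02], -1], [[0, 0, 0], [0, 0, 0.02], -1], [[0, 0, 0], [0, 0, 0.02], -1], [[0, 0, 0], [0, 0, 0.02], -1], [[0, 0, 0], [0, 0, 0.02], -1], [[0, 0, 0], [0, 0, 0.02], -1], [[0, 0, 0], [0, 0, 0.02], -1]]'

```text
time_s: 3.43
tcp_pos: [0.5003, 0.1004, 0.1314]
tcp_rot: [[-0.079, 0.997, -0.004], [0.997, 0.079, -0.0], [-0.0, -0.004, -1.0]]
wrist_force: [-6.9, -0.1, 2.6]
opening: 0.0
gripper_force: 2.6
```

>>> drive_tool --increments '[[[0, 0, 0], [0, 0, 0.02], -1], [[0, 0, 0], [0, 0, 0.02], -1], [[0, 0, 0], [0, 0, 0.02], -1], [[0, 0, 0], [0, 0, 0.02], -1], [[0, 0, 0], [0, 0, 0.02], -1], [[0, 0, 0], [0, 0, 0.02], -1], [[0, 0, 0], [0, 0, 0.02], -1], [[0, 0, 0], [0, 0, 0.02], -1], [[0, 0, 0], [0, 0, 0.02], -1], [[0, 0, 0], [0, 0, 0.02], -1]]'

```text
time_s: 4.27
tcp_pos: [0.4955, 0.1, 0.0692]
tcp_rot: [[-0.079, 0.997, -0.014], [0.997, 0.079, -0.001], [-0.0, -0.014, -1.0]]
wrist_force: [-36.4, -4.2, 13.2]
opening: 0.0
gripper_force: 18.5
```

>>> drive_tool --increments '[[[0, 0, 0], [0, 0.002, 0.007], -1], [[0, 0, 0], [0, 0.003, 0.007], -1], [[0, 0, 0], [0, 0.003, 0], -1], [[0, 0, 0], [0, 0.003, 0], -1], [[0, 0, 0], [0, 0.003, 0], -1]]'

```text
time_s: 4.68
tcp_pos: [0.4931, 0.0999, 0.0616]
tcp_rot: [[-0.079, 0.996, -0.028], [0.997, 0.079, -0.003], [-0.0, -0.028, -1.0]]
wrist_force: [-51.0, -5.1, 11.6]
opening: -0.0001
gripper_force: 25.0
```

```bash
python3 -c "
from h import *
brd()
out=[]
for n,c in(('top',(150,215,225,305)),('scene',(175,265,330,450))):
    a,d=snapshot(n);out.append(cv2.resize(a[c[0]:c[1],c[2]:c[3]],(480,300 if n=='top' else 300),interpolation=cv2.INTER_CUBIC))
cv2.imwrite('pics/f1.png',np.vstack(out)[:,:,::-1])"
```

```text
t 4.68 X 499.4 Y 60.9 z 61.6 F [-51.28  -1.04  11.55] yaw 4.53 zax [-0.028 -0.003 -1.   ] op -6.83545704536425e-05
```

View pics/f1.png

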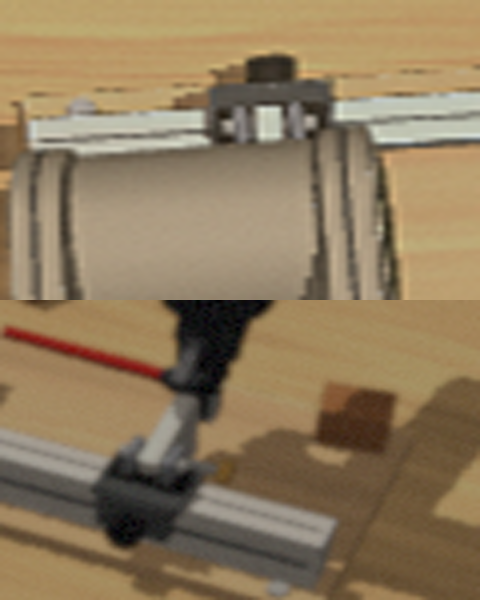

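That push was too hard (51 N), and it came through the fingers. I'll back off and look.

>>> drive_tool --increments '[[[0, 0, 0], [0, -0.02, 0], -1], [[0, 0, 0], [0, -0.03, 0], -1], [[0, 0, 0], [0, -0.04, 0], -1], [[0, 0, 0], [0, -0.04, 0], -1], [[0, 0, 0], [0, -0.1, -0.05], -1], [[0, 0, 0], [0, -0.1, -0.05], -1], [[0, 0, 0], [0, -0.1, -0.05], -1], [[0, 0, 0], [0, 0, 0], -1]]'

```text
time_s: 5.45
tcp_pos: [0.3763, 0.0908, 0.1165]
tcp_rot: [[-0.079, 0.997, 0.006], [0.997, 0.079, 0.001], [0.0, 0.006, -1.0]]
wrist_force: [0.7, 0.2, -0.3]
opening: 0.0003
gripper_force: 0.0
```

```bash
python3 -c "
from h import *
brd()
out=[]
for n,c in(('top',(150,215,225,305)),('scene',(175,265,330,450))):
    a,d=snapshot(n);out.append(cv2.resize(a[c[0]:c[1],c[2]:c[3]],(480,300 if n=='top' else 300),interpolation=cv2.INTER_CUBIC))
    w=world(n,d);X=w[...,:2]*1000@EX-594;Y=w[...,:2]*1000@EY;z=w[...,2]*1000-95
    m=(X>-110)&(X<-14)&(abs(Y-60)<45)&(z>-72)&(z<90)
    q=np.stack([X[m],Y[m],z[m]],1).round().astype(int);q=q[np.argsort(q[:,0])];print(n,len(q),q[::max(1,len(q)//40)].tolist())
cv2.imwrite('pics/f2.png',np.vstack(out)[:,:,::-1])"
```

```text
t 5.45 X 382.2 Y 61.0 z 116.5 F [ 0.7   0.12 -0.28] yaw 4.52 zax [ 0.006  0.001 -1.   ] op 0.0002905250481466057
top 303 [[-109, 17, -68], [-92, 34, -72], [-84, 66, -71], [-76, 63, -42], [-73, 62, -34], [-71, 54, -39], [-68, 60, -11], [-66, 53, 0], [-63, 54, -5], [-62, 40, -71], [-60, 54, -12], [-58, 54, -49], [-57, 65, 20], [-55, 62, 23], [-54, 44, -41], [-54, 77, -47], [-53, 82, -43], [-52, 65, 21], [-51, 73, -38], [-50, 91, -41], [-49, 65, 19], [-48, 37, -36], [-47, 96, -35], [-46, 62, 19], [-44, 59, 20], [-41, 56, 18], [-39, 54, -71], [-37, 81, -71], [-34, 64, 13], [-32, 58, 13], [-29, 32, -70], [-27, 60, 21], [-24, 60, 17], [-21, 92, -70], [-20, 63, 14], [-19, 88, -10], [-18, 60, 13], [-17, 37, -21], [-17, 31, -69], [-15, 99, -60], [-15, 27, -56], [-15, 30, -54], [-14, 23, -33], [-14, 63, 10]]
scene 222 [[-75, 70, -55], [-70, 70, -33], [-65, 70, -43], [-62, 66, 19], [-60, 69, 22], [-60, 70, -20], [-57, 64, 22], [-56, 59, 21], [-55, 68, 22], [-54, 101, -34], [-54, 65, 22], [-53, 61, 21], [-53, 70, 8], [-52, 77, -39], [-51, 69, 19], [-50, 67, 16], [-50, 84, -42], [-50, 84, -46], [-49, 87, -40], [-48, 95, -38], [-48, 70, 1], [-48, 42, -36], [-46, 69, -20], [-46, 99, -43], [-45, 67, 16], [-44, 100, -44], [-43, 70, 19], [-43, 97, -38], [-42, 70, -11], [-40, 65, 20], [-38, 70, 2], [-36, 65, 16], [-34, 65, 14], [-33, 70, 0], [-32, 69, 17], [-29, 65, 15], [-26, 58, 14], [-25, 64, 14], [-22, 57, 11], [-20, 60, 14], [-19, 61, 11], [-18, 64, 10], [-17, 17, -30], [-15, 68, 11], [-14, 27, -27]]
```

View pics/f2.png

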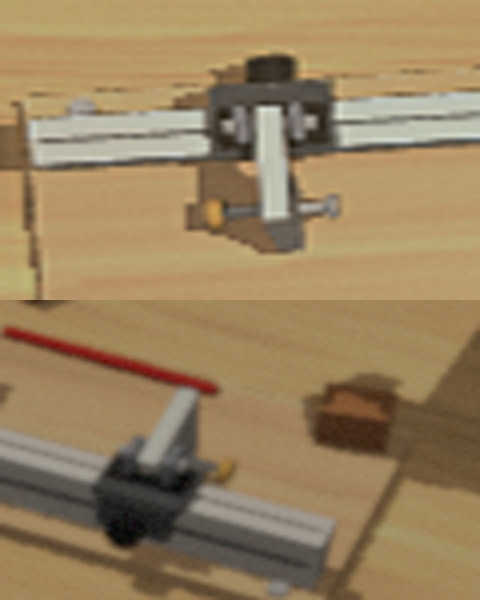

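The bar still rises about 12°, because the wide upper part of the gripper met the bar's tip. I'll press the bar's top down with the fingertips from above instead, 50 mm from the hinge.

>>> drive_tool --increments '[[[0, 0, 0], [0, 0, -0.08], -1], [[0, 0, 0], [0, 0, -0.08], -1], [[0, 0, 0], [0, 0.09, 0], -1], [[0, 0, 0], [0, 0.09, 0], -1], [[0, 0, 0], [0, 0.09, 0], -1], [[0, 0, 0], [0, 0.09, 0], -1], [[0, 0, 0], [0, 0.09, 0], -1], [[0, 0, 0], [0, 0.09, 0], -1], [[0, 0, 0], [0, 0, 0.02], -1], [[0, 0, 0], [0, 0, 0.02], -1], [[0, 0, 0], [0, 0, 0.01], -1], [[0, 0, 0], [0, 0, 0.01], -1], [[0, 0, 0], [0, 0, 0.01], -1], [[0, 0, 0], [0, 0, 0], -1]]'

```text
time_s: 6.72
tcp_pos: [0.5382, 0.1032, 0.1395]
tcp_rot: [[-0.078, 0.997, -0.001], [0.997, 0.078, -0.0], [-0.0, -0.001, -1.0]]
wrist_force: [0.3, 0.3, 0.4]
opening: 0.0002
gripper_force: 0.0
```

```bash
python3 -c "
from h import *
brd()"
```

```text
t 6.72 X 544.7 Y 60.7 z 139.5 F [0.31 0.28 0.37] yaw 4.49 zax [-0.001 -0.    -1.   ] op 0.00019375172367856096
```

>>> drive_tool --increments '[[[0, 0, 0], [0, 0, 0.005], -1], [[0, 0, 0], [0, 0, 0.005], -1], [[0, 0, 0], [0, 0, 0.005], -1], [[0, 0, 0], [0, 0, 0.005], -1], [[0, 0, 0], [0, 0, 0.005], -1], [[0, 0, 0], [0, 0, 0.005], -1]]'

```text
time_s: 7.22
tcp_pos: [0.5391, 0.1032, 0.1311]
tcp_rot: [[-0.078, 0.997, 0.0], [0.997, 0.078, 0.0], [0.0, 0.0, -1.0]]
wrist_force: [0.3, -0.6, -0.7]
opening: -0.0002
gripper_force: 0.0
```

>>> drive_tool --increments '[[[0, 0, 0], [0, 0, 0.003], -1], [[0, 0, 0], [0, 0, 0.003], -1], [[0, 0, 0], [0, 0, 0], -1]]'

```text
time_s: 7.47
tcp_pos: [0.5389, 0.1032, 0.1291]
tcp_rot: [[-0.078, 0.997, -0.0], [0.997, 0.078, -0.0], [-0.0, -0.0, -1.0]]
wrist_force: [0.6, -0.3, 0.6]
opening: -0.0001
gripper_force: 0.0
```

>>> drive_tool --increments '[[[0, 0, 0], [0, 0, 0.004], -1], [[0, 0, 0], [0, 0, 0.004], -1], [[0, 0, 0], [0, 0, 0.003], -1], [[0, 0, 0], [0, 0, 0], -1]]'

```text
time_s: 7.8
tcp_pos: [0.5389, 0.1032, 0.1258]
tcp_rot: [[-0.078, 0.997, -0.0], [0.997, 0.078, -0.0], [0.0, -0.0, -1.0]]
wrist_force: [-0.5, 0.1, -1.1]
opening: -0.0
gripper_force: 0.0
```

```bash
python3 -c "
from h import *
brd()
a,d=snapshot('scene');c=cv2.resize(a[165:265,320:450],(780,600),interpolation=cv2.INTER_CUBIC)
cv2.imwrite('pics/f3.png',c[:,:,::-1])"
```

```text
t 7.8 X 545.3 Y 60.6 z 125.8 F [-0.46  0.19 -1.11] yaw 4.48 zax [-0. -0. -1.] op -2.6549944936328656e-05
```

View pics/f3.png

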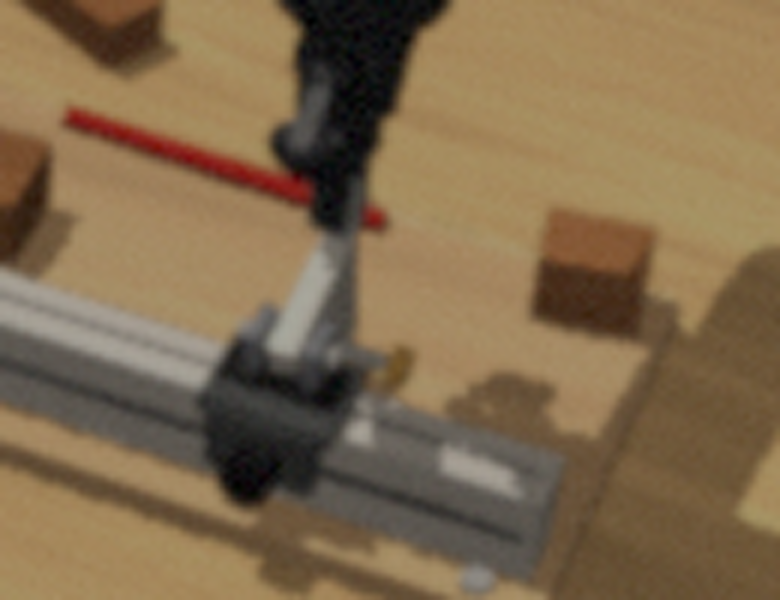

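>>> drive_tool --increments '[[[0, 0, 0], [0, 0, 0.004], -1], [[0, 0, 0], [0, 0, 0.004], -1], [[0, 0, 0], [0, 0, 0.003], -1]]'

```text
time_s: 8.1
tcp_pos: [0.539, 0.1032, 0.1226]
tcp_rot: [[-0.078, 0.997, -0.0], [0.997, 0.078, -0.0], [-0.0, -0.0, -1.0]]
wrist_force: [0.4, -0.1, -0.7]
opening: 0.0003
gripper_force: 0.0
```

>>> drive_tool --increments '[[[0, 0, 0], [0, 0, 0.004], -1], [[0, 0, 0], [0, 0, 0.004], -1], [[0, 0, 0], [0, 0, 0.003], -1]]'

```text
time_s: 8.35
tcp_pos: [0.539, 0.1032, 0.1193]
tcp_rot: [[-0.078, 0.997, -0.0], [0.997, 0.078, -0.0], [0.0, -0.0, -1.0]]
wrist_force: [0.7, -0.8, -0.8]
opening: -0.0001
gripper_force: 0.0
```

```bash
python3 -c "
from h import *
brd()
a,d=snapshot('scene');w=world('scene',d)
X=w[...,:2]*1000@EX-594;Y=w[...,:2]*1000@EY;z=w[...,2]*1000-95
c=a.copy()
for v in range(190,222,2):
  print(v,[(u,int(X[v,u]),int(Y[v,u]),int(z[v,u]),int(a[v,u].mean())) for u in range(364,386,3) if d[v,u]>0 and abs(X[v,u])<120])
"
```

```text
t 8.35 X 545.4 Y 60.6 z 119.3 F [ 0.64 -0.85 -0.83] yaw 4.48 zax [-0. -0. -1.] op -7.607346552377465e-05
190 [(367, 12, 57, 114, 47), (370, 5, 62, 111, 79), (373, 4, 69, 113, 41), (376, -4, 74, 107, 49), (379, -35, 72, 83, 21), (382, -52, 74, 70, 49)]
192 [(367, 12, 58, 108, 32), (370, 12, 65, 112, 52), (373, 11, 72, 113, 35), (376, -4, 74, 101, 15), (379, -34, 73, 78, 20), (382, -52, 75, 64, 99)]
194 [(367, 0, 54, 90, 30), (370, 9, 65, 102, 26), (373, 14, 74, 110, 16), (376, -2, 76, 97, 3), (379, -37, 72, 68, 25)]
196 [(370, -18, 56, 70, 27), (373, 0, 69, 90, 10), (376, -7, 75, 87, 9), (379, -35, 74, 63, 35)]
198 [(373, -35, 59, 51, 17), (376, -10, 74, 78, 2), (379, -42, 72, 51, 59)]
200 [(373, -35, 59, 44, 14), (376, -35, 67, 48, 24), (379, -41, 73, 45, 60)]
202 [(373, -37, 59, 36, 22), (376, -34, 68, 42, 20), (379, -43, 73, 37, 64)]
204 [(373, -36, 60, 31, 44), (376, -34, 69, 36, 33), (379, -43, 74, 30, 85)]
206 [(373, -43, 58, 17, 115), (376, -41, 67, 22, 77), (379, -58, 70, 9, 96)]
208 [(373, -39, 60, 14, 133), (376, -40, 68, 16, 94), (379, -61, 70, 0, 100)]
210 [(364, -117, 10,
[... 336 characters left out ...]
-16, 61, 14, 161), (373, -21, 67, 12, 140), (376, -37, 70, 0, 73), (379, -66, 70, -25, 101)]
216 [(364, -7, 49, 9, 111), (367, -94, 28, -75, 144), (370, -10, 63, 12, 160), (373, -18, 69, 8, 107), (376, -44, 69, -14, 72), (379, -72, 69, -38, 102), (382, -116, 65, -77, 136), (385, -117, 73, -75, 133)]
218 [(364, -1, 51, 8, 95), (367, -6, 58, 7, 154), (370, -8, 65, 7, 157), (373, -18, 69, 1, 87), (376, -49, 68, -25, 70), (379, -71, 70, -44, 100), (382, -107, 68, -76, 136), (385, -112, 75, -77, 135)]
220 [(364, 2, 53, 6, 96), (367, 0, 60, 6, 160), (370, -4, 66, 5, 145), (373, -3, 75, 10, 100), (376, -46, 70, -29, 68), (379, -72, 70, -53, 106), (382, -98, 71, -74, 131), (385, -104, 78, -77, 133)]
```

The fingertips show at about 115–120 mm, still just over the bar. I'll carry on down by feel.

>>> drive_tool --increments '[[[0, 0, 0], [0, 0, 0.005], -1], [[0, 0, 0], [0, 0, 0.005], -1], [[0, 0, 0], [0, 0, 0.005], -1]]'

```text
time_s: 8.65
tcp_pos: [0.5391, 0.1032, 0.115]
tcp_rot: [[-0.078, 0.997, 0.0], [0.997, 0.078, -0.0], [-0.0, 0.0, -1.0]]
wrist_force: [-1.1, -0.0, 1.2]
opening: -0.0
gripper_force: 0.6
```

>>> drive_tool --increments '[[[0, 0, 0], [0, 0, 0.005], -1], [[0, 0, 0], [0, 0, 0.005], -1], [[0, 0, 0], [0, 0, 0.005], -1]]'

```text
time_s: 8.9
tcp_pos: [0.539, 0.1032, 0.1103]
tcp_rot: [[-0.078, 0.997, -0.0], [0.997, 0.078, -0.0], [0.0, -0.0, -1.0]]
wrist_force: [-1.1, 0.3, 0.8]
opening: -0.0003
gripper_force: 0.6
```

>>> drive_tool --increments '[[[0, 0, 0], [0, 0, 0.003], -1], [[0, 0, 0], [0, 0, 0.003], -1], [[0, 0, 0], [0, 0, 0.003], -1]]'

```text
time_s: 9.15
tcp_pos: [0.539, 0.1032, 0.1077]
tcp_rot: [[-0.078, 0.997, -0.0], [0.997, 0.078, -0.0], [-0.0, -0.0, -1.0]]
wrist_force: [-1.7, -0.3, 2.1]
opening: 0.0001
gripper_force: 0.7
```

>>> drive_tool --increments '[[[0, 0, 0], [0, 0, 0.003], -1], [[0, 0, 0], [0, 0, 0.003], -1]]'

```text
time_s: 9.32
tcp_pos: [0.5391, 0.1032, 0.106]
tcp_rot: [[-0.078, 0.997, 0.0], [0.997, 0.078, -0.0], [-0.0, -0.0, -1.0]]
wrist_force: [-1.6, -0.1, 4.9]
opening: 0.0001
gripper_force: 2.4
```

>>> drive_tool --increments '[[[0, 0, 0], [0, 0, 0.003], -1], [[0, 0, 0], [0, 0, 0.003], -1]]'

```text
time_s: 9.48
tcp_pos: [0.5392, 0.1033, 0.1054]
tcp_rot: [[-0.078, 0.997, 0.0], [0.997, 0.078, -0.0], [-0.0, 0.0, -1.0]]
wrist_force: [-9.3, -0.4, 17.8]
opening: 0.0002
gripper_force: 8.8
```

>>> drive_tool --increments '[[[0, 0, 0], [0, 0, -0.01], -1], [[0, 0, 0], [0, 0, -0.06], -1], [[0, 0, 0], [0, 0, -0.1], -1], [[0, 0, 0], [-0.1, -0.05, -0.05], -1], [[0, 0, 0], [-0.13, 0, 0], -1], [[0, 0, 0], [-0.13, 0, 0], -1], [[0, 0, 0], [-0.13, 0, 0], -1], [[0, 0, 0], [0, 0, 0], -1]]'

```text
time_s: 10.15
tcp_pos: [0.536, -0.0507, 0.1706]
tcp_rot: [[-0.074, 0.997, 0.001], [0.997, 0.074, -0.003], [-0.003, 0.001, -1.0]]
wrist_force: [0.9, -0.1, 1.1]
opening: 0.0
gripper_force: 0.0
```

```bash
python3 -c "
from h import *
brd()
s=get_state();p=s['tcp_pos']*1000
a,d=snapshot('scene');w=world('scene',d)*1000
X=w[...,:2]@EX-594;Y=w[...,:2]@EY;z=w[...,2]-95
m=(X>-66)&(X<-14)&(abs(Y-60.5)<8)&(z>-5)&(z<40)
print('bar slope',np.polyfit(X[m],z[m],1),m.sum())
T=np.hypot(w[...,0]-p[0],w[...,1]-p[1]);m=(T<35)&(w[...,2]>66)
print('lowest finger z-tcp',np.sort(w[...,2][m])[:15].round()-p[2].round())
c1=cv2.resize(a[165:265,320:450],(580,446),interpolation=cv2.INTER_CUBIC)
a,d=snapshot('top');c2=cv2.resize(a[150:215,225,None] if 0 else a[150:215,235:305],(220,204),interpolation=cv2.INTER_CUBIC)
c1[-204:,:220]=c2
w=world('top',d)*1000;X=w[...,:2]@EX-594;Y=w[...,:2]@EY;z=w[...,2]-95
m=(X>-66)&(X<-14)&(abs(Y-60.5)<8)&(z>-5)&(z<40)
print('bar slope top',np.polyfit(X[m],z[m],1),m.sum(), 'midY',np.median(Y[m]))
m=(abs(X+40)<12)&(abs(Y-60.5)<50)&(abs(z+48)<18);q=np.stack([X[m],Y[m],z[m]],1);q=q[np.argsort(q[:,1])];print('screw',q.round().astype(int)[::2].tolist())
cv2.imwrite('pics/f4.png',c1[:,:,::-1])"
```

```text
t 10.15 X 530.4 Y -92.6 z 170.6 F [ 0.85 -0.12  1.1 ] yaw 4.22 zax [ 0.001 -0.003 -1.   ] op 4.2943670228373504e-05
bar slope [1.14974512e-03 7.22097615e+00] 65
lowest finger z-tcp [-4. -4. -3. -2. -2. -1.  0.  1.  1.  2.  3.  3.  4.  5.  5.]
bar slope top [-0.01107847  7.07423565] 91 midY 60.51913499069013
screw [[-45, 35, -49], [-48, 35, -56], [-33, 37, -54], [-42, 38, -52], [-48, 38, -50], [-38, 40, -51], [-38, 43, -47], [-44, 44, -57], [-37, 47, -59], [-41, 50, -54], [-41, 52, -46], [-43, 53, -54], [-49, 54, -56], [-35, 54, -39], [-32, 54, -43], [-39, 73, -51], [-38, 77, -56], [-38, 79, -51], [-44, 80, -57], [-41, 82, -46], [-38, 85, -49], [-44, 86, -54], [-37, 89, -57], [-38, 91, -49], [-50, 91, -47], [-34, 92, -59], [-38, 93, -44], [-34, 93, -49], [-44, 94, -44], [-49, 95, -49], [-37, 97, -48], [-40, 97, -47], [-46, 97, -47]]
```

View pics/f4.png

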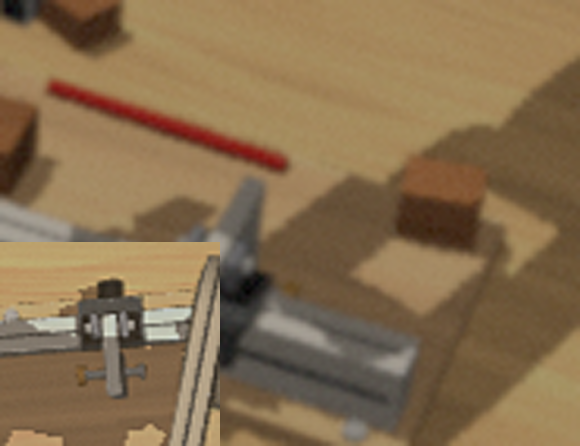

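The flag is down: the bar is level (slope about 0) and its top is at 102 mm. The shut fingertips are really only about 3 mm ahead of the TCP. Next I'll go to the robot side of the blank and push its flank to the fence.

>>> drive_tool --increments '[[[0, 0, 0], [-0.0725, -0.071, 0], -1], [[0, 0, 0], [-0.0725, -0.071, 0], -1], [[0, 0, 0], [-0.0725, -0.071, 0], -1], [[0, 0, 0], [-0.0725, -0.071, 0], -1], [[0, 0, 0], [0, 0, 0.06], -1], [[0, 0, 0], [0, 0, 0.06], -1], [[0, 0, 0], [0, 0, 0.06], -1], [[0, 0, 0], [0, 0, 0.06], -1], [[0, 0, 0], [0, 0, 0.06], -1], [[0, 0, 0], [0, 0, 0.06], -1], [[0, 0, 0], [0, 0, 0.03], -1], [[0, 0, 0], [0, 0, 0.01], -1], [[0, 0, 0], [0, 0, 0], -1]]'

```text
time_s: 11.33
tcp_pos: [0.4571, -0.137, 0.0496]
tcp_rot: [[-0.079, 0.997, -0.001], [0.997, 0.079, 0.001], [0.001, -0.001, -1.0]]
wrist_force: [1.2, -0.0, 1.3]
opening: -0.0001
gripper_force: 0.0
```

```bash
python3 -c "
from h import *
brd()
"
```

```text
t 11.33 X 444.9 Y -172.4 z 49.6 F [ 1.17 -0.12  1.31] yaw 4.54 zax [-0.001  0.001 -1.   ] op -6.447820980912151e-05
```

>>> drive_tool --increments '[[[0, 0, 0], [-0.023, 0, 0.005], -1], [[0, 0, 0], [0, 0, 0.005], -1], [[0, 0, 0], [0, 0, 0.005], -1], [[0, 0, 0], [0, 0, 0.005], -1]]'

```text
time_s: 11.67
tcp_pos: [0.4586, -0.1452, 0.0449]
tcp_rot: [[-0.078, 0.997, 0.001], [0.997, 0.078, -0.001], [-0.001, 0.001, -1.0]]
wrist_force: [-0.4, -1.1, -0.6]
opening: -0.0003
gripper_force: 0.0
```

>>> drive_tool --increments '[[[0, 0, 0], [0, 0, 0.005], -1], [[0, 0, 0], [0, 0, 0.005], -1], [[0, 0, 0], [0, 0, 0.005], -1], [[0, 0, 0], [0, 0, 0], -1]]'

```text
time_s: 12.0
tcp_pos: [0.4577, -0.1446, 0.0393]
tcp_rot: [[-0.078, 0.997, -0.001], [0.997, 0.078, 0.0], [0.0, -0.001, -1.0]]
wrist_force: [0.6, 0.5, 0.5]
opening: 0.0004
gripper_force: 0.0
```

>>> drive_tool --increments '[[[0, 0, 0], [0, 0.03, 0], -1], [[0, 0, 0], [0, 0.02, 0], -1], [[0, 0, 0], [0, 0.01, 0], -1], [[0, 0, 0], [0, 0.008, 0], -1], [[0, 0, 0], [0, 0.008, 0], -1], [[0, 0, 0], [0, 0.008, 0], -1], [[0, 0, 0], [0, 0.008, 0], -1], [[0, 0, 0], [0, 0.008, 0], -1], [[0, 0, 0], [0, 0.008, 0], -1], [[0, 0, 0], [0, 0.008, 0], -1], [[0, 0, 0], [0, 0.008, 0], -1], [[0, 0, 0], [0, 0.008, 0], -1], [[0, 0, 0], [0, 0.008, 0], -1], [[0, 0, 0], [0, 0.008, 0], -1], [[0, 0, 0], [0, 0.008, 0], -1]]'

```text
time_s: 13.25
tcp_pos: [0.5049, -0.1411, 0.0397]
tcp_rot: [[-0.078, 0.997, -0.0], [0.997, 0.078, -0.0], [0.0, -0.0, -1.0]]
wrist_force: [-1.4, -0.4, 0.5]
opening: 0.0
gripper_force: 0.9
```

```bash
cat >> h.py <<'E'
def blank():
    for n in('top','scene'):
        a,d=snapshot(n);w=world(n,d)*1000;X=w[...,:2]@EX;Y=w[...,:2]@EY
        m=(X>470)&(X<577)&(Y<25)&(Y>-290)&(abs(w[...,2]-58)<5)&(a[...,0]>a[...,2]*1.35)
        if m.sum()<50: print(n,m.sum());continue
        r=cv2.minAreaRect(np.stack([X[m],Y[m]],1).astype(np.float32));print(n,m.sum(),np.round(r[0],1),np.round(r[1],1),round(r[2],2),'Ymax',np.percentile(Y[m],[1,99]).round(1))
E
python3 -c "
from h import *
brd();blank()
"
```

```text
t 13.25 X 492.2 Y -180.3 z 39.7 F [-1.46 -0.25  0.49] yaw 4.48 zax [-0. -0. -1.] op 1.2946813333919333e-05
top 191 [ 531.5 -179.9] [ 49.8 158.9] 1.49 Ymax [-258.1 -100.8]
scene 727 [ 525.7 -176.8] [ 73.8 161.6] 1.96 Ymax [-256.1  -97.7]
```

>>> drive_tool --increments '[[[0, 0, 0], [0, 0.008, 0], -1], [[0, 0, 0], [0, 0.008, 0], -1], [[0, 0, 0], [0, 0.008, 0], -1], [[0, 0, 0], [0, 0.008, 0], -1], [[0, 0, 0], [0, 0.008, 0], -1], [[0, 0, 0], [0, 0.008, 0], -1], [[0, 0, 0], [0, 0.006, 0], -1], [[0, 0, 0], [0, 0.005, 0], -1]]'

```text
time_s: 14.02
tcp_pos: [0.5225, -0.1397, 0.0397]
tcp_rot: [[-0.078, 0.997, -0.0], [0.997, 0.078, 0.0], [0.0, -0.0, -1.0]]
wrist_force: [-1.6, -0.4, 1.5]
opening: -0.0001
gripper_force: 1.2
```

>>> drive_tool --increments '[[[0, 0, 0], [0, 0.003, 0], -1], [[0, 0, 0], [0, 0.003, 0], -1], [[0, 0, 0], [0, 0.003, 0], -1]]'

```text
time_s: 14.27
tcp_pos: [0.525, -0.1395, 0.0397]
tcp_rot: [[-0.078, 0.997, -0.0], [0.997, 0.078, -0.0], [0.0, -0.0, -1.0]]
wrist_force: [-2.0, -0.5, 0.3]
opening: 0.0001
gripper_force: 1.1
```

>>> drive_tool --increments '[[[0, 0, 0], [0, 0.003, 0], -1], [[0, 0, 0], [0, 0.003, 0], -1]]'

```text
time_s: 14.43
tcp_pos: [0.5268, -0.1394, 0.0397]
tcp_rot: [[-0.078, 0.997, 0.0], [0.997, 0.078, 0.0], [0.0, 0.0, -1.0]]
wrist_force: [-2.4, -0.7, 1.2]
opening: 0.0001
gripper_force: 1.1
```

>>> drive_tool --increments '[[[0, 0, 0], [0, 0.002, 0], -1], [[0, 0, 0], [0, 0.002, 0], -1]]'

```text
time_s: 14.6
tcp_pos: [0.5279, -0.1393, 0.0397]
tcp_rot: [[-0.078, 0.997, -0.0], [0.997, 0.078, 0.0], [0.0, -0.0, -1.0]]
wrist_force: [-5.4, -0.9, 3.1]
opening: 0.0005
gripper_force: 2.8
```

>>> drive_tool --increments '[[[0, 0, 0], [0, 0.001, 0], -1], [[0, 0, 0], [0, 0, 0], -1]]'

```text
time_s: 14.77
tcp_pos: [0.5279, -0.1393, 0.0397]
tcp_rot: [[-0.078, 0.997, -0.001], [0.997, 0.078, 0.0], [0.0, -0.001, -1.0]]
wrist_force: [-5.7, -0.9, 4.3]
opening: -0.0002
gripper_force: 2.5
```

```bash
python3 -c "
from h import *
brd();blank()
"
```

```text
t 14.77 X 515.3 Y -180.3 z 39.7 F [-5.8  -0.46  4.33] yaw 4.48 zax [-0.001  0.    -1.   ] op -0.00021770235497618667
top 152 [ 553.5 -121.7] [41.6 46.9] 89.74 Ymax [-139.4 -101.1]
scene 548 [ 539.7 -177.9] [ 63.7 161.1] 1.96 Ymax [-255.2  -97.7]
```

>>> drive_tool --increments '[[[0, 0, 0], [0, -0.02, 0], -1], [[0, 0, 0], [0, -0.073, 0], -1], [[0, 0, 0], [-0.0933, 0, 0], -1], [[0, 0, 0], [-0.0933, 0, 0], -1], [[0, 0, 0], [-0.0933, 0, 0], -1], [[0, 0, 0], [-0.0933, 0, 0], -1], [[0, 0, 0], [0, 0, 0], -1], [[0, 0, 0], [0, 0.072, 0], -1], [[0, 0, 0], [0, 0.072, 0], -1], [[0, 0, 0], [0, 0.072, 0], -1], [[0, 0, 0], [0, 0, 0], -1]]'

```text
time_s: 15.78
tcp_pos: [0.5772, -0.2474, 0.0403]
tcp_rot: [[-0.079, 0.997, 0.004], [0.997, 0.079, -0.001], [-0.001, 0.004, -1.0]]
wrist_force: [0.5, 0.7, 0.3]
opening: -0.0001
gripper_force: 0.0
```

```bash
python3 -c "
from h import *
brd();blank()
"
```

```text
t 15.78 X 556.0 Y -291.9 z 40.3 F [0.59 0.65 0.31] yaw 4.53 zax [ 0.004 -0.001 -1.   ] op -5.8536620933661696e-05
top 687 [ 553.  -177.8] [ 47.8 153.8] 0.08 Ymax [-248.1 -102.5]
scene 564 [ 549.8 -189.2] [ 46.9 184.3] 0.28 Ymax [-257.6  -99. ]
```

>>> drive_tool --increments '[[[0, 0, 0], [0.013, -0.01, 0], -1], [[0, 0, 0], [0.013, 0, 0], -1], [[0, 0, 0], [0.013, 0, 0], -1], [[0, 0, 0], [0.008, 0, 0], -1], [[0, 0, 0], [0.007, 0, 0], -1], [[0, 0, 0], [0.007, 0, 0], -1], [[0, 0, 0], [0.007, 0, 0], -1], [[0, 0, 0], [0.008, 0, 0], -1], [[0, 0, 0], [0.01, 0, 0], -1], [[0, 0, 0], [0.012, 0, 0], -1], [[0, 0, 0], [0.013, 0, 0], -1], [[0, 0, 0], [0.013, 0, 0], -1], [[0, 0, 0], [0.013, 0, 0], -1], [[0, 0, 0], [0.013, 0, 0], -1], [[0, 0, 0], [0.013, 0, 0], -1], [[0, 0, 0], [0.013, 0, 0], -1], [[0, 0, 0], [0.013, 0, 0], -1], [[0, 0, 0], [0.013, 0, 0], -1]]'

```text
time_s: 17.38
tcp_pos: [0.566, -0.1876, 0.0398]
tcp_rot: [[-0.078, 0.997, -0.0], [0.997, 0.078, -0.0], [-0.0, -0.0, -1.0]]
wrist_force: [-2.2, -4.8, 2.3]
opening: -0.0
gripper_force: 2.3
```

```bash
python3 -c "
from h import *
brd();blank()
"
```

```text
t 17.38 X 549.5 Y -231.5 z 39.8 F [-2.58 -4.65  2.26] yaw 4.48 zax [-0. -0. -1.] op -1.141231612974279e-05
top 572 [ 552.8 -136.7] [ 48.1 152.4] 0.23 Ymax [-203.7  -61.8]
scene 577 [ 549.5 -145. ] [ 46.5 177.1] 1.51 Ymax [-217.3  -57.8]
```

>>> drive_tool --increments '[[[0, 0, 0], [0.01, 0.001, 0], -1], [[0, 0, 0], [0.013, 0.001, 0], -1], [[0, 0, 0], [0.013, 0.001, 0], -1], [[0, 0, 0], [0.013, 0.001, 0], -1], [[0, 0, 0], [0.013, 0.001, 0], -1], [[0, 0, 0], [0.013, 0.001, 0], -1], [[0, 0, 0], [0.013, 0.001, 0], -1], [[0, 0, 0], [0.013, 0, 0], -1], [[0, 0, 0], [0.013, 0, 0], -1], [[0, 0, 0], [0.013, 0, 0], -1], [[0, 0, 0], [0.013, 0, 0], -1], [[0, 0, 0], [0.013, 0, 0], -1], [[0, 0, 0], [0.013, 0, 0], -1], [[0, 0, 0], [0.013, 0, 0], -1], [[0, 0, 0], [0.013, 0, 0], -1], [[0, 0, 0], [0.013, 0, 0], -1], [[0, 0, 0], [0.013, 0, 0], -1], [[0, 0, 0], [0.013, 0, 0], -1], [[0, 0, 0], [0.008, 0, 0], -1], [[0, 0, 0], [0.005, 0, 0], -1]]'

```text
time_s: 19.15
tcp_pos: [0.5619, -0.1143, 0.0393]
tcp_rot: [[-0.078, 0.997, -0.001], [0.997, 0.078, 0.0], [0.0, -0.001, -1.0]]
wrist_force: [-2.3, -2.6, -0.5]
opening: -0.0003
gripper_force: 1.5
```

```bash
python3 -c "
from h import *
brd();blank()
a,d=snapshot('scene');cv2.imwrite('pics/f5.png',cv2.resize(a[165:265,270:420],(780,520),interpolation=cv2.INTER_CUBIC)[:,:,::-1])
"
```

```text
t 19.15 X 551.2 Y -158.0 z 39.3 F [-2.49 -2.39 -0.45] yaw 4.5 zax [-0.001  0.    -1.   ] op -0.0002875228184797754
top 526 [552.8 -61.4] [ 47.9 148.3] 0.04 Ymax [-126.9   11.6]
scene 596 [548.3 -71.9] [ 46.5 177.6] 0.2 Ymax [-142.8   16.1]
```

View pics/f5.png

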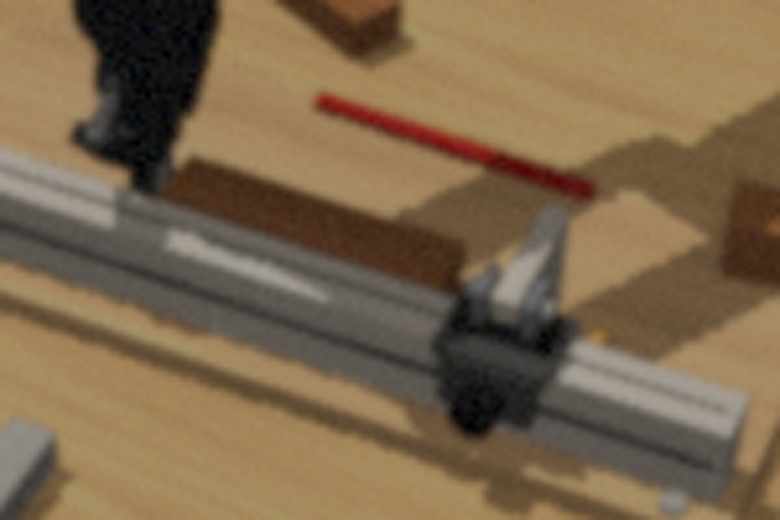

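The blank is flush along the fence (crop 160–465, 160–280), with its nose about 20 mm short of the screw. I'll approach slowly.

>>> drive_tool --increments '[[[0, 0, 0], [0.007, 0, 0], -1], [[0, 0, 0], [0.007, 0, 0], -1], [[0, 0, 0], [0.007, 0, 0], -1], [[0, 0, 0], [0.007, 0, 0], -1], [[0, 0, 0], [0.007, 0, 0], -1], [[0, 0, 0], [0.005, 0, 0], -1], [[0, 0, 0], [0.003, 0, 0], -1]]'

```text
time_s: 19.88
tcp_pos: [0.5614, -0.1015, 0.0397]
tcp_rot: [[-0.078, 0.997, 0.0], [0.997, 0.078, 0.0], [0.0, 0.0, -1.0]]
wrist_force: [-0.1, -1.2, -1.2]
opening: -0.0
gripper_force: 0.5
```

>>> drive_tool --increments '[[[0, 0, 0], [0.003, 0, 0], -1], [[0, 0, 0], [0.003, 0, 0], -1], [[0, 0, 0], [0.003, 0, 0], -1]]'

```text
time_s: 20.13
tcp_pos: [0.5612, -0.0991, 0.0397]
tcp_rot: [[-0.078, 0.997, -0.0], [0.997, 0.078, 0.0], [0.0, 0.0, -1.0]]
wrist_force: [0.3, -1.3, -0.0]
opening: 0.0003
gripper_force: 0.5
```

>>> drive_tool --increments '[[[0, 0, 0], [0.002, 0, 0], -1], [[0, 0, 0], [0.002, 0, 0], -1]]'

```text
time_s: 20.3
tcp_pos: [0.5612, -0.0979, 0.0397]
tcp_rot: [[-0.078, 0.997, 0.0], [0.997, 0.078, -0.0], [-0.0, 0.0, -1.0]]
wrist_force: [0.2, -1.3, -0.6]
opening: -0.0004
gripper_force: 0.5
```

>>> drive_tool --increments '[[[0, 0, 0], [0.003, 0, 0], -1], [[0, 0, 0], [0.003, 0, 0], -1]]'

```text
time_s: 20.47
tcp_pos: [0.561, -0.0961, 0.0397]
tcp_rot: [[-0.078, 0.997, -0.0], [0.997, 0.078, 0.0], [0.0, 0.0, -1.0]]
wrist_force: [0.3, -0.8, 0.5]
opening: 0.0002
gripper_force: 0.5
```

>>> drive_tool --increments '[[[0, 0, 0], [0.002, 0, 0], -1], [[0, 0, 0], [0.002, 0, 0], -1]]'

```text
time_s: 20.63
tcp_pos: [0.5609, -0.0949, 0.0397]
tcp_rot: [[-0.078, 0.997, 0.0], [0.997, 0.078, -0.0], [-0.0, 0.0, -1.0]]
wrist_force: [0.1, -1.1, -1.4]
opening: 0.0001
gripper_force: 0.5
```

>>> drive_tool --increments '[[[0, 0, 0], [0.002, 0, 0], -1], [[0, 0, 0], [0.002, 0, 0], -1]]'

```text
time_s: 20.8
tcp_pos: [0.5608, -0.0937, 0.0397]
tcp_rot: [[-0.078, 0.997, 0.0], [0.997, 0.078, -0.0], [-0.0, 0.0, -1.0]]
wrist_force: [-0.2, -0.9, -0.6]
opening: 0.0003
gripper_force: 0.5
```

>>> drive_tool --increments '[[[0, 0, 0], [0.002, 0, 0], -1], [[0, 0, 0], [0.002, 0, 0], -1]]'

```text
time_s: 20.97
tcp_pos: [0.5607, -0.0925, 0.0397]
tcp_rot: [[-0.078, 0.997, -0.0], [0.997, 0.078, 0.0], [0.0, -0.0, -1.0]]
wrist_force: [0.5, -1.2, -1.3]
opening: 0.0
gripper_force: 0.5
```

>>> drive_tool --increments '[[[0, 0, 0], [0.002, 0, 0], -1], [[0, 0, 0], [0.002, 0, 0], -1]]'

```text
time_s: 21.13
tcp_pos: [0.5607, -0.0917, 0.0398]
tcp_rot: [[-0.078, 0.997, 0.0], [0.997, 0.078, -0.001], [-0.001, 0.0, -1.0]]
wrist_force: [-0.5, -4.7, -1.5]
opening: 0.0004
gripper_force: 2.3
```

>>> drive_tool --increments '[[[0, 0, 0], [0.002, 0, 0], -1], [[0, 0, 0], [0.001, 0, 0], -1]]'

```text
time_s: 21.3
tcp_pos: [0.5608, -0.0913, 0.04]
tcp_rot: [[-0.078, 0.997, 0.001], [0.997, 0.078, -0.001], [-0.002, 0.001, -1.0]]
wrist_force: [-0.6, -6.7, -0.0]
opening: -0.0001
gripper_force: 3.3
```

>>> drive_tool --increments '[[[0, 0, 0], [0.002, 0, 0], -1], [[0, 0, 0], [0.001, 0, 0], -1], [[0, 0, 0], [0, 0, 0], -1]]'

```text
time_s: 21.55
tcp_pos: [0.5609, -0.091, 0.0401]
tcp_rot: [[-0.078, 0.997, 0.001], [0.997, 0.078, -0.002], [-0.002, 0.001, -1.0]]
wrist_force: [0.4, -7.2, -0.8]
opening: -0.0
gripper_force: 4.1
```

>>> drive_tool --increments '[[[0, 0, 0], [0.002, 0, 0], -1], [[0, 0, 0], [0.001, 0, 0], -1], [[0, 0, 0], [0, 0, 0], -1]]'

```text
time_s: 21.8
tcp_pos: [0.5608, -0.0906, 0.0402]
tcp_rot: [[-0.078, 0.997, 0.001], [0.997, 0.078, -0.003], [-0.003, 0.001, -1.0]]
wrist_force: [0.2, -10.4, 0.1]
opening: 0.0002
gripper_force: 5.3
```

>>> drive_tool --increments '[[[0, 0, 0], [0.0005, 0, 0], -1], [[0, 0, 0], [0, 0, 0], -1], [[0, 0, 0], [0, 0, 0], -1], [[0, 0, 0], [0, 0, 0], -1], [[0, 0, 0], [0, 0, 0], -1], [[0, 0, 0], [0, 0, 0], -1], [[0, 0, 0], [0, 0, 0], -1], [[0, 0, 0], [0, 0, 0], -1]]'

```text
time_s: 22.47
tcp_pos: [0.5608, -0.0906, 0.0402]
tcp_rot: [[-0.078, 0.997, 0.001], [0.997, 0.078, -0.003], [-0.003, 0.001, -1.0]]
wrist_force: [-0.4, -11.1, -0.3]
opening: 0.0
gripper_force: 5.5
```

>>> drive_tool --increments '[[[0, 0, 0], [-0.001, 0, 0], -1], [[0, 0, 0], [-0.001, 0, 0], -1], [[0, 0, 0], [-0.001, 0, 0], -1], [[0, 0, 0], [-0.001, 0, 0], -1], [[0, 0, 0], [-0.001, 0, 0], -1], [[0, 0, 0], [-0.001, 0, 0], -1], [[0, 0, 0], [-0.001, 0, 0], -1], [[0, 0, 0], [-0.001, 0, 0], -1], [[0, 0, 0], [-0.001, 0, 0], -1], [[0, 0, 0], [-0.001, 0, 0], -1], [[0, 0, 0], [-0.001, 0, 0], -1], [[0, 0, 0], [-0.001, 0, 0], -1], [[0, 0, 0], [-0.001, 0, 0], -1], [[0, 0, 0], [-0.001, 0, 0], -1], [[0, 0, 0], [-0.002, 0, 0], -1], [[0, 0, 0], [-0.002, 0, 0], -1]]'

```text
time_s: 23.8
tcp_pos: [0.5608, -0.0937, 0.0397]
tcp_rot: [[-0.078, 0.997, -0.0], [0.997, 0.078, 0.0], [0.0, -0.0, -1.0]]
wrist_force: [-0.5, -0.3, 0.5]
opening: -0.0004
gripper_force: 0.0
```

>>> drive_tool --increments '[[[0, 0, 0], [-0.02, 0, 0], -1], [[0, 0, 0], [-0.08, 0, 0], -1], [[0, 0, 0], [-0.08, 0, -0.05], -1], [[0, 0, 0], [-0.08, -0.05, -0.08], -1], [[0, 0, 0], [-0.05, -0.1, -0.08], -1], [[0, 0, 0], [-0.05, -0.1, -0.08], -1], [[0, 0, 0], [-0.05, -0.1, 0], -1], [[0, 0, 0], [0, 0, 0], -1]]'

```text
time_s: 24.47
tcp_pos: [0.4629, -0.2283, 0.1285]
tcp_rot: [[-0.075, 0.997, 0.001], [0.997, 0.075, -0.003], [-0.003, 0.001, -1.0]]
wrist_force: [-1.2, 1.3, -0.8]
opening: -0.0001
gripper_force: 0.0
```

```bash
python3 -c "
from h import *
brd();blank()
a,d=snapshot('scene');c1=cv2.resize(a[165:265,270:420],(600,400),interpolation=cv2.INTER_CUBIC)
b,d=snapshot('top');c2=cv2.resize(b[155:215,240:340],(600,360) if 0 else (330,198),interpolation=cv2.INTER_CUBIC)
o=np.zeros((600,600,3),np.uint8);o[:400]=c1;o[400:598,:330]=c2
w=world('top',d)*1000;X=w[...,:2]@EX-594;Y=w[...,:2]@EY;z=w[...,2]-95
m=(X>-66)&(X<-14)&(abs(Y-60.5)<8)&(z>-5)&(z<40);print('bar',np.polyfit(X[m],z[m],1),np.median(Y[m]))
cv2.imwrite('pics/f6.png',o[:,:,::-1])
"
```

```text
t 24.47 X 443.6 Y -263.9 z 128.5 F [-1.1   1.41 -0.78] yaw 4.32 zax [ 0.001 -0.003 -1.   ] op -9.077345155410161e-05
top 727 [552.8 -49.7] [ 48.4 149.3] 0.02 Ymax [-123.    23.4]
scene 540 [549.4 -48.6] [ 44.9 147.3] 0.16 Ymax [-119.3   24.1]
bar [0.0203356  8.93672202] 60.623413646377536
```

View pics/f6.png

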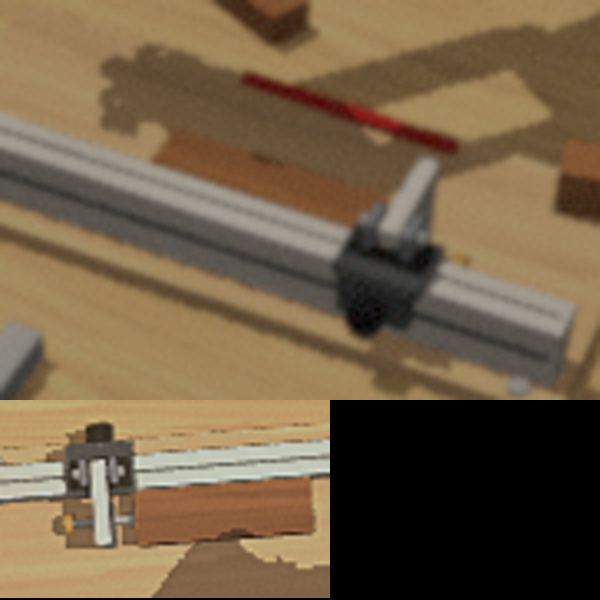

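```bash
python3 -c "
from h import *
for n in('scene','top','scene','top'):
    a,d=snapshot(n);w=world(n,d)*1000;X=w[...,:2]@EX-594;Y=w[...,:2]@EY;z=w[...,2]-95
    m=(X>-66)&(X<-14)&(abs(Y-60.5)<6)&(z>3)&(z<40);print(n,np.polyfit(X[m],z[m],1).round(3),np.median(z[m]),m.sum())
brd();print(job_done())
"
```

```text
scene [0.028 8.569] 7.369677743666088 48
top [0.018 9.505] 8.622165439115527 76
scene [-7.000e-03  7.385e+00] 7.603593237758325 48
top [0.013 9.362] 8.38215407132195 71
t 24.87 X 447.2 Y -259.9 z 126.2 F [-0.36  0.34  0.07] yaw 4.55 zax [-0.001  0.001 -1.   ] op 7.337400207752315e-05
the job is handed in; nothing more can be done
None
```

The job is handed in at about 25 s: the flag is down, the blank is flush on the fence and was seated on the screw at about 11 N for over half a second; an early flag push reached 51 N, apparently through the fingers (the gripper's body is limited to 40 N), and whether the blank still touches the screw after release was too fine for the cameras to confirm.

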